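# Mingle the big and small lucky-dip beads

## Task

Get the lucky-dip bowl ready for the next customer: take the wooden stirrer out of its holder and stir the beads round with it until the big and the small ones are well mingled: every big bead has a small one right beside it, and every small bead a big one, touching or with no more than a finger's width between. Keep all beads in the bowl and your fingers off them, then stand the stirrer back in its holder, let go, and leave the other things on the desk where they are.

Things in the scene. Friction and masses are not known exactly. Their poses are not given: they have to be found in the camera images.
- stirrer_grip (a point): where to grip the wooden stirrer, a loose upright rod 131 mm long (70 g): on its axis, 100 mm above its underside; z up along the rod. Square shaft 20 x 20 mm, flat sides facing x and y, from 45 to 125 mm above the underside; a round end cap 24 mm wide, 6 mm high on top; a round foot 20 mm in diameter, 45 mm high, below. It stands loosely in its holder and may lean
- stirrer_foot (a point): centre of the flat underside of the stirrer's foot, on the rod's axis; z axis along the rod to the top
- holder_floor (a point): centre of the inner floor, 8 mm above the desk, of the stirrer's holder: a small plain white ceramic straight-sided pot, fixed to the desk, 65 mm tall, 58 mm across outside, 48 mm across inside, 57 mm deep. It stands to the left or to the right of the bowl; the mug stands on the other side
- bowl_floor (a point): centre of the inner floor, 12 mm above the desk, of the white ceramic bowl: flat floor, inside diameter about 102 mm at the floor, wall flaring outwards at about 45 degrees to 208 mm across inside at the rim, rim 60 mm above the desk. It is held fast by a round rubber mat under it and does not move
- mug: blue ceramic mug 80 mm across, 95 mm tall, with a handle; origin at the centre of its underside; bystander
- calculator: black desk calculator 165 x 120 x 18 mm, beyond the bowl, origin at the centre of its underside; bystander
- lighthouse: ceramic souvenir lighthouse 64 mm across its base, 130 mm tall, origin at the centre of its underside; bystander, to the right
- big0_center (a point): centre of a loose big round wooden bead, a ball 32 mm in diameter, of pale lacquered wood with a dark bore; one of four alike. It rolls, but soon comes to rest. At the start the beads lie in a ring about 44 mm from the bowl's centre, four big ones side by side on one half and four small ones on the other half; the middle is empty
- big1_center (a point): centre of a loose big round wooden bead, a ball 32 mm in diameter, of pale lacquered wood with a dark bore; one of four alike. It rolls, but soon comes to rest. At the start the beads lie in a ring about 44 mm from the bowl's centre, four big ones side by side on one half and four small ones on the other half; the middle is empty
- big2_center (a point): centre of a loose big round wooden bead, a ball 32 mm in diameter, of pale lacquered wood with a dark bore; one of four alike. It rolls, but soon comes to rest. At the start the beads lie in a ring about 44 mm from the bowl's centre, four big ones side by side on one half and four small ones on the other half; the middle is empty
- big3_center (a point): centre of a loose big round wooden bead, a ball 32 mm in diameter, of pale lacquered wood with a dark bore; one of four alike. It rolls, but soon comes to rest. At the start the beads lie in a ring about 44 mm from the bowl's centre, four big ones side by side on one half and four small ones on the other half; the middle is empty
- small0_center (a point): centre of a loose small round wooden bead, a ball 24 mm in diameter, of pale lacquered wood with a dark bore; one of four alike. It rolls, but soon comes to rest. At the start the beads lie in a ring about 44 mm from the bowl's centre, four big ones side by side on one half and four small ones on the other half; the middle is empty
- small1_center (a point): centre of a loose small round wooden bead, a ball 24 mm in diameter, of pale lacquered wood with a dark bore; one of four alike. It rolls, but soon comes to rest. At the start the beads lie in a ring about 44 mm from the bowl's centre, four big ones side by side on one half and four small ones on the other half; the middle is empty
- small2_center (a point): centre of a loose small round wooden bead, a ball 24 mm in diameter, of pale lacquered wood with a dark bore; one of four alike. It rolls, but soon comes to rest. At the start the beads lie in a ring about 44 mm from the bowl's centre, four big ones side by side on one half and four small ones on the other half; the middle is empty
- small3_center (a point): centre of a loose small round wooden bead, a ball 24 mm in diameter, of pale lacquered wood with a dark bore; one of four alike. It rolls, but soon comes to rest. At the start the beads lie in a ring about 44 mm from the bowl's centre, four big ones side by side on one half and four small ones on the other half; the middle is empty
Not all that is in view belongs to the job. What is meant by the part that bears stirrer_grip is not blue, and is the smaller of those in its own colour.

How it is judged:
On the way, in this order (a step that is already met when the one before it is completed fails the run):
1. the stirrer's foot is down among the beads in the bowl (underside lower than 18 mm above the bowl's floor) (horizontal distance between stirrer_foot and bowl_floor below 0.07 m and z of stirrer_foot in the frame of bowl_floor below 0.018 m), for 0.1 s.
2. the beads are mingled: every big bead has a small one, and every small bead a big one, with centres less than 44 mm apart seen from above ((horizontal distance between big0_center and small0_center below 0.044 m or horizontal distance between big0_center and small1_center below 0.044 m or horizontal distance between big0_center and small2_center below 0.044 m or horizontal distance between big0_center and small3_center below 0.044 m) and (horizontal distance between big1_center and small0_center below 0.044 m or horizontal distance between big1_center and small1_center below 0.044 m or horizontal distance between big1_center and small2_center below 0.044 m or horizontal distance between big1_center and small3_center below 0.044 m) and (horizontal distance between big2_center and small0_center below 0.044 m or horizontal distance between big2_center and small1_center below 0.044 m or horizontal distance between big2_center and small2_center below 0.044 m or horizontal distance between big2_center and small3_center below 0.044 m) and (horizontal distance between big3_center and small0_center below 0.044 m or horizontal distance between big3_center and small1_center below 0.044 m or horizontal distance between big3_center and small2_center below 0.044 m or horizontal distance between big3_center and small3_center below 0.044 m) and (horizontal distance between small0_center and big0_center below 0.044 m or horizontal distance between small0_center and big1_center below 0.044 m or horizontal distance between small0_center and big2_center below 0.044 m or horizontal distance between small0_center and big3_center below 0.044 m) and (horizontal distance between small1_center and big0_center below 0.044 m or horizontal distance between small1_center and big1_center below 0.044 m or horizontal distance between small1_center and big2_center below 0.044 m or horizontal distance between small1_center and big3_center below 0.044 m) and (horizontal distance between small2_center and big0_center below 0.044 m or horizontal distance between small2_center and big1_center below 0.044 m or horizontal distance between small2_center and big2_center below 0.044 m or horizontal distance between small2_center and big3_center below 0.044 m) and (horizontal distance between small3_center and big0_center below 0.044 m or horizontal distance between small3_center and big1_center below 0.044 m or horizontal distance between small3_center and big2_center below 0.044 m or horizontal distance between small3_center and big3_center below 0.044 m)), for 0.1 s.
At the end, for the whole second after the job is handed in: All eight beads lie in the bowl, each with a bead of the other size less than 44 mm away (between centres, from above); the stirrer stands in its holder, its foot within 8 mm of the holder floor, upright or leaning on its rim by less than 0.65 rad; all is at rest (all of step 2 and horizontal distance between each of big0_center, big1_center, big2_center, big3_center, small0_center, small1_center, small2_center, small3_center and bowl_floor below 0.1 m and height (world z) of each of big0_center, big1_center, big2_center, big3_center, small0_center, small1_center, small2_center, small3_center below 0.065 m and horizontal distance between stirrer_foot and holder_floor below 0.022 m and z of stirrer_foot in the frame of holder_floor below 0.008 m and angle between stirrer_grip's own z axis and vertical below 0.65 rad and linear speed of each of big0, big1, big2, big3, small0, small1, small2, small3, stirrer below 0.02 m/s); the robot touches nothing.
It fails at once if a bead leaves the bowl (horizontal distance between any of big0_center, big1_center, big2_center, big3_center, small0_center, small1_center, small2_center, small3_center and bowl_floor above 0.112 m).
It fails at once if the fingers touch a bead (contact force between the fingers and big0 above 0.5 N or contact force between the fingers and big1 above 0.5 N or contact force between the fingers and big2 above 0.5 N or contact force between the fingers and big3 above 0.5 N or contact force between the fingers and small0 above 0.5 N or contact force between the fingers and small1 above 0.5 N or contact force between the fingers and small2 above 0.5 N or contact force between the fingers and small3 above 0.5 N).
It fails at once if the mug, calculator or lighthouse is shifted by more than 25 mm (distance of any of mug, calculator, lighthouse from where it was at the start of the episode above 0.025 m).
It also fails if it takes over 72 s, if anything falls off the work surface, if the arm or the gripper's body presses on something with over 40 N, if the wrist force passes 120 N, or if a joint passes its speed limit or range.

## Robot

A 6-joint arm with a two-finger parallel gripper is mounted at the origin on the work surface. World frame = base frame: x ahead of the robot, y to its left, z up, the work surface at z = 0. Lengths are in m, angles in rad, forces in N, time in s.
With the tool pointing down it reaches from about 0.25 to 0.725 m from the base axis. Payload 4 kg.
Tool frame: the origin (TCP) lies midway between the tips of the shut fingers; the grasp point (between the pads) lies 19 mm behind it; z points along the fingers, y is the direction in which the jaws open and shut (so a half turn about z gives the same grasp; the last joint's range is limited). The gripper opens to 85 mm and grips with 20 to 120 N. Pads are 22 mm wide; open, the fingers measure 114 mm over their backs; the gripper's body (76 mm by 85 mm) begins 54 mm behind the grasp point. The pads swing forward as they close: fully open they stand 13 mm farther back than shut.
Start: joints at [1.331, 0.241, 0.005, 1.335, 0, 1.571], TCP at [0.119, 0.486, 0.231] pointing down, gripper open.
Joint ranges: [-2.72, 2.72], [-1.05, 1.87], [-1.09, 1.28], [-1.99, 2.15], [-1.42, 1.44], [-3.14, 3.14]. Speed limits (rad/s): [2.79, 2.79, 3.14, 3.14, 3.14, 3.14].

## Interface

Orientations are given as a unit quaternion [x, y, z, w].
In Python, from workcell import bot, eyes, job gives the robot as it stands.
- The arm moves only by the shell command python3 -m crank 'ROWS'. ROWS is a JSON object of lists of equal length, an entry for each row: "dr": the turn, a rotation vector about the tool's x, y, z in rad, a list of three; "travel": the shift along the tool's x, y, z in m, a list of three; "hand": the finger opening in m, from 0 to 0.0854. In form: {"dr": [[wx, wy, wz], ...], "travel": [[x, y, z], ...], "hand": [hand, ...]}. A call has 1 to 10 rows; each row is the pose to reach, as a shift and turn from the pose commanded when the call began, along the tool's axes at that moment; what a row does not reach only later rows make up. A row lasts 1/8 s, in which the tool goes at most 62.5 mm and 10.7 degrees, less where a joint would pass 70% of its speed; a pose out of reach is approached as far as the arm can. A call with a gripper value outside its range is refused whole. The fingers move at their own pace and stop on an object; the grip force is fixed at half the most. Time passes only in rows, so rows that repeat a pose let the fingers close. It gives the time, the measured TCP pose, the force and the opening at its end, in the units of the state.
- bot.get_obs(): the state, without advancing time (a new reading comes with each control period).
- eyes.camera(name): name is "side" or "top" or "wrist"; returns a dict with "color" (420x560x3 uint8, red, green, blue), "K" (3x3 intrinsics, pixels), "D" ([k1, k2, p1, p2, k3] as OpenCV has them; the pictures are not rectified), "R" (3x3) and "t" (3): a world point X has camera coordinates R X + t; the wrist camera has in their place "T_tool_cam" (4x4, takes a point from camera to tool coordinates, whose origin is the TCP and whose axes are the flange's). Camera axes: x right, y down, z forward; pixel columns grow to the right and rows downward; lengths in m; the calibration is good to about 2 mm. A picture is of the moment at which its call begins: read the wrist's pose just before it. There is no depth.
- job.job_done(): hands the job in, once; it reports no verdict.
The state is a dict: "clock": time; "joint_pos": joint angles; "joint_vel": joint speeds; "tau": joint torques, N m; "eef_pos": TCP position; "tool_rot": TCP orientation; "ft_force": force on the tool from outside, world axes, zero at the start; "ft_torque": the same for the moment, N m; "grip_width": finger opening in m.
Only numpy, scipy, OpenCV 4.12 (cv2) and the standard library are available. Lean on these libraries where they do the work, as an engineer would, in place of code of your own. Each camera call takes 0.05 s, during which the arm holds its last target.

## Working session

There is one attempt and no reset: what is moved stays moved. The work goes in short steps, Python scripts to look and compute and a shell command to move; the robot and the scene stay as the last step left them, time stands still between calls to the robot, and variables do not carry over. Pictures are saved under pics/ and viewed, and the job is handed in when it is done.

```bash
ls; mkdir -p pics
python3 - <<'E'
from workcell import bot,eyes,job
import cv2,numpy as np
o=bot.get_obs();print(o['clock'],o['eef_pos'],o['tool_rot'],o['grip_width'])
for n in ['side','top','wrist']:
    c=eyes.camera(n);cv2.imwrite(f'pics/{n}0.png',c['color'][:,:,::-1])
    print(n,c['K'].tolist(),c['D'],*( [c['R'],c['t']] if 'R' in c else [c['T_tool_cam']]))
E
```

```text
pics
0.0 [0.11860524 0.48509085 0.23042187] [ 1.19620121e-01  9.92819198e-01 -1.02522383e-03 -1.24923551e-04] 0.08564461731184202
side [[481.5251675641834, 0.0, 277.6512755301286], [0.0, 481.5251675641834, 210.8626611906391], [0.0, 0.0, 1.0]] [-0.06689797  0.          0.          0.          0.        ] [[ 0.96970284 -0.24424354  0.00463652]
 [-0.18713243 -0.75489123 -0.62858626]
 [ 0.1570282   0.60867424 -0.77772606]] [-0.59832166  0.18575723  1.02504049]
top [[454.2863265277156, 0.0, 277.5732498475351], [0.0, 454.2863265277156, 211.32160184507902], [0.0, 0.0, 1.0]] [0.04906077 0.         0.         0.         0.        ] [[ 0.02309876 -0.99966076  0.01203379]
 [-0.99623571 -0.02402226 -0.08329074]
 [ 0.08355156 -0.01006458 -0.99645263]] [0.0121725  0.59480761 1.08098901]
wrist [[353.08811371445387, 0.0, 276.55738531122745], [0.0, 353.08811371445387, 208.9087411387022], [0.0, 0.0, 1.0]] [-0.07925091  0.          0.          0.          0.        ] [[ 2.24666394e-04 -9.45779088e-01 -3.24810509e-01  8.37047123e-02]
 [ 9.99999850e-01  3.74609032e-04 -3.99097393e-04  5.87825137e-04]
 [ 4.99134919e-04 -3.24810371e-01  9.45779030e-01 -1.41196990e-01]
 [ 0.00000000e+00  0.00000000e+00  0.00000000e+00  1.00000000e+00]]
```

View pics/side0.png

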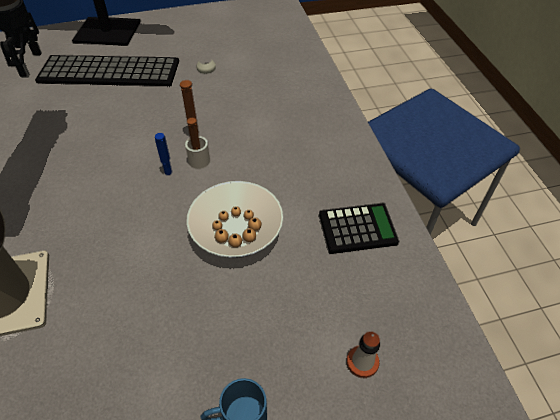

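View pics/top0.png

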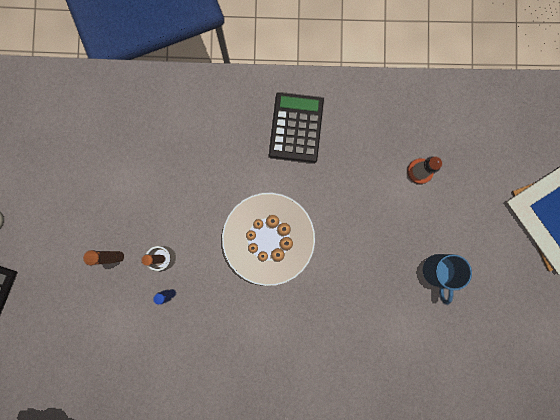

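View pics/wrist0.png

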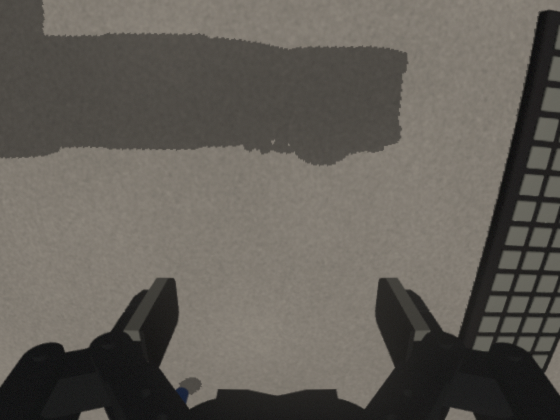

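The side view shows the stirrer (brown, in the white pot) at about (193,135). A larger brown rod stands behind it at (188,105) and a blue rod at (163,153), both decoys. In the top view the pot is at (158,259) and the bowl at (268,239). The big beads are lower right in the ring and the small ones upper left.

```bash
cat > h.py <<'E'
from workcell import bot,eyes,job
import cv2,numpy as np
from scipy.spatial.transform import Rotation as Rn
def snap(n):
    o=bot.get_obs(); c=eyes.camera(n)
    if n=='wrist':
        T=np.eye(4);T[:3,:3]=Rn.from_quat(o['tool_rot']).as_matrix();T[:3,3]=o['eef_pos']
        W=np.linalg.inv(T@c['T_tool_cam']);c['R']=W[:3,:3];c['t']=W[:3,3]
    return c
def ray(c,uv):
    p=cv2.undistortPoints(np.array([[uv]],float),c['K'],c['D']).ravel()
    d=c['R'].T@np.array([p[0],p[1],1]);C=-c['R'].T@c['t'];return C,d/np.linalg.norm(d)
def onz(c,uv,z):
    C,d=ray(c,uv);return C+d*(z-C[2])/d[2]
def tri(c1,u1,c2,u2):
    C1,d1=ray(c1,u1);C2,d2=ray(c2,u2)
    A=np.stack([d1,-d2],1);s=np.linalg.lstsq(A,C2-C1,rcond=None)[0]
    a=C1+s[0]*d1;b=C2+s[1]*d2;return (a+b)/2,np.linalg.norm(a-b)
def proj(c,X):
    return cv2.projectPoints(np.array(X,float).reshape(-1,1,3),cv2.Rodrigues(c['R'])[0],c['t'],c['K'],c['D'])[0].reshape(-1,2)
def crop(c,x0,y0,x1,y1,s,fn):
    im=cv2.resize(c['color'][y0:y1,x0:x1,::-1],None,fx=s,fy=s,interpolation=cv2.INTER_CUBIC);cv2.imwrite('pics/'+fn,im)
E
python3 - <<'E'
from h import *
t=snap('top');s=snap('side')
crop(t,120,220,220,295,8,'t1.png');crop(s,150,70,250,180,5,'s1.png')
crop(t,220,190,320,290,6,'t2.png');crop(s,180,175,290,270,7,'s2.png')
E
```

```text
(no output)
```

View pics/t1.png

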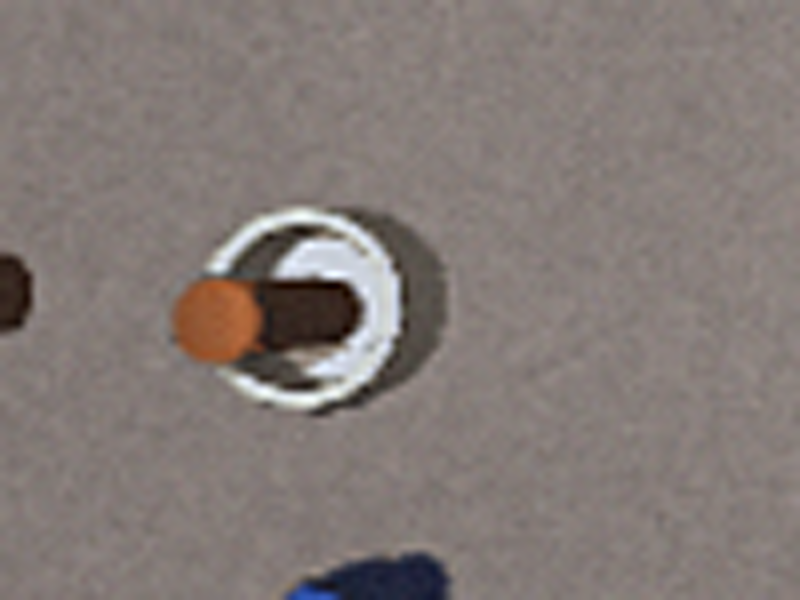

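View pics/s1.png

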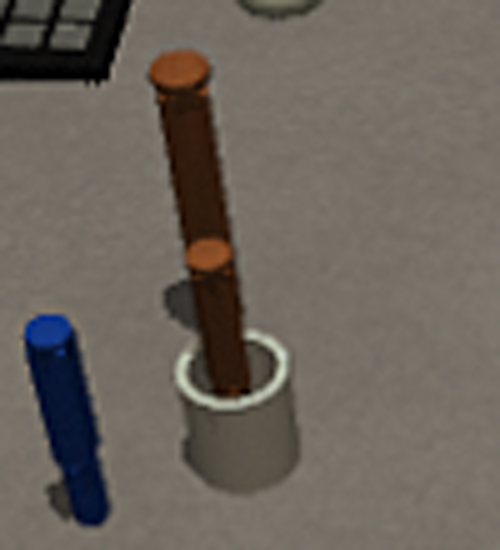

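View pics/t2.png

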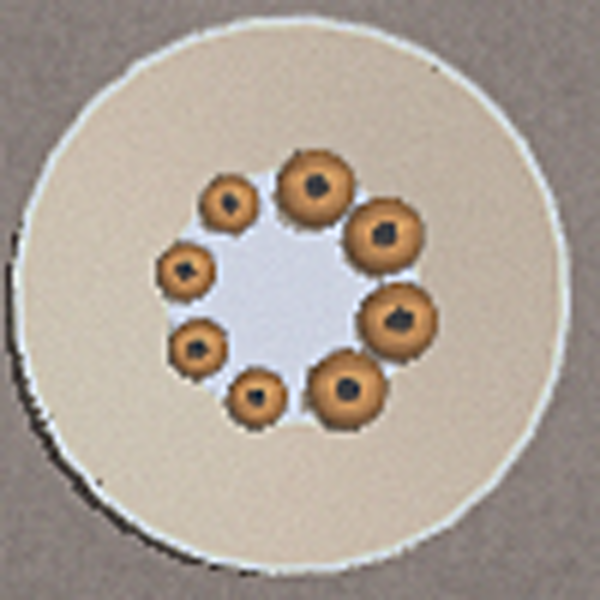

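View pics/s2.png

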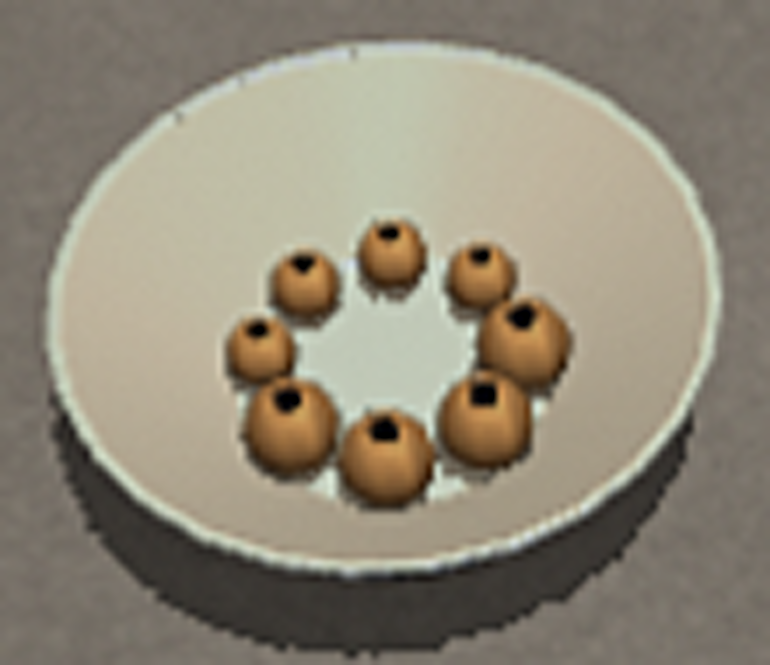

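The rod leans left, with its cap at top (147,260) and side (192,120). The pot rim centre is at top (158,258.5) and side (196.6,144). Next I triangulate these and measure the beads.

```bash
cat >> h.py <<'E'
def beads(c,bowl,ref_scale=1,fn=None,excl=None):
    # wood-coloured blobs inside bowl; returns list (x,y,r_mm)
    hsv=cv2.cvtColor(c['color'],cv2.COLOR_RGB2HSV)
    cen=proj(c,[[bowl[0],bowl[1],0.028]])[0]
    return hsv,cen
E
python3 - <<'E'
from h import *
t=snap('top');s=snap('side')
print('cap',tri(t,(146.6,259.5),s,(191.3,119.7)))
print('rim',tri(t,(157.6,258.0),s,(196.1,143.5)))
print('rim z',onz(t,(157.6,258.0),.065),onz(s,(196.1,143.5),.065))
print('bowlrim',tri(t,(220+291/6-.5,190+295/6-.5),s,(180+384/7-.5,175+308/7-.5)))
B=onz(t,(220+291/6-.5,190+295/6-.5),.06);print(B)
for n,l,z in [('b',[(316,187),(384,236),(398,321),(346,389)],.028),('s',[(229,203),(186,271),(197,348),(256,397)],.024)]:
  for u in l:
    p=onz(t,(220+u[0]/6-.5,190+u[1]/6-.5),z);print(n,p.round(4),(p-B)[:2].round(4),np.hypot(*(p-B)[:2]).round(4))
E
```

```text
cap (array([0.47473149, 0.30467594, 0.14333818]), np.float64(0.0005956590542633936))
rim (array([0.47651575, 0.30040985, 0.06752082]), np.float64(0.0005476372658501873))
rim z [0.47618114 0.30105525 0.065     ] [0.47685623 0.30314284 0.065     ]
bowlrim (array([0.52693716, 0.04754753, 0.05385236]), np.float64(0.00044244377203521304))
[0.52657474 0.04750641 0.06      ]
b [0.5711 0.0388 0.028 ] [ 0.0445 -0.0087] 0.0453
b [0.5519 0.0109 0.028 ] [ 0.0254 -0.0366] 0.0445
b [0.5179 0.0045 0.028 ] [-0.0087 -0.043 ] 0.0438
b [0.4902 0.0248 0.028 ] [-0.0364 -0.0227] 0.0429
s [0.564  0.0739 0.024 ] [0.0374 0.0264] 0.0458
s [0.5361 0.0905 0.024 ] [0.0095 0.043 ] 0.044
s [0.5052 0.0852 0.024 ] [-0.0213  0.0377] 0.0433
s [0.4861 0.0609 0.024 ] [-0.0404  0.0134] 0.0426
```

```bash
cat >> h.py <<'E'
def go(*pts,yaw=0.0):
    o=bot.get_obs();R0=Rn.from_quat(o['tool_rot']);p=o['eef_pos']
    Rt=Rn.from_euler('z',yaw)*Rn.from_matrix(np.diag([-1.,1,-1]))
    print('dr',(R0.inv()*Rt).as_rotvec().round(3).tolist())
    for q in pts: print('travel',R0.inv().apply(np.array(q)-p).round(4).tolist())
E
python3 - <<'E'
from h import *
t=snap('top')
print('foot edge',onz(t,(120+358/8-.5,220+311/8-.5),.01))
print('decoy',onz(t,(92,257),.2),onz(t,(122,256),.0))
go((.46,.302,.23))
E
```

```text
foot edge [0.47426546 0.29867614 0.01      ]
decoy [0.47890909 0.39748301 0.2       ] [0.47774516 0.40347656 0.        ]
dr [-0.0, -0.0, -0.24]
travel [-0.3751, -0.0973, 0.0012]
```

```bash
python3 -m crank '{"dr":[[0,0,-0.12],[0,0,-0.24],[0,0,-0.24],[0,0,-0.24],[0,0,-0.24],[0,0,-0.24],[0,0,-0.24],[0,0,-0.24],[0,0,-0.24]],"travel":[[-0.05,-0.013,0],[-0.1,-0.026,0],[-0.15,-0.039,0],[-0.2,-0.052,0],[-0.25,-0.065,0],[-0.3,-0.078,0],[-0.35,-0.091,0],[-0.375,-0.097,0],[-0.375,-0.097,0]],"hand":[0.085,0.085,0.085,0.085,0.085,0.085,0.085,0.085,0.085]}'
python3 - <<'E'
from h import *
w=snap('wrist');cv2.imwrite('pics/w1.png',w['color'][:,:,::-1])
print(proj(w,[[.4747,.3047,.14],[.4765,.3005,.065]]))
E
```

```text
clock: 1.52
eef_pos: [0.4614, 0.3013, 0.2309]
tool_rot: [0.002, 1.0, -0.0, -0.0]
ft_force: [0.1, 0.1, -0.2]
grip_width: 0.0852
[[280.81363446 231.78003215]
 [275.34681991 201.94421202]]
```

View pics/w1.png

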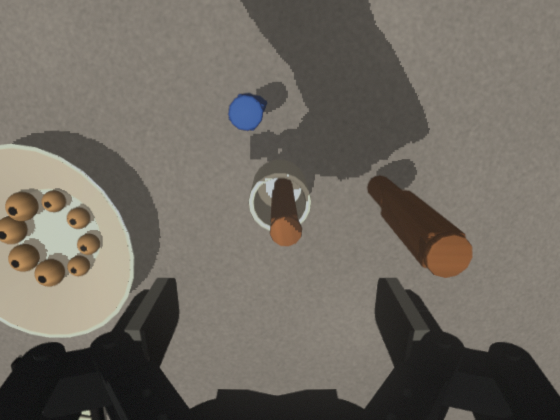

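Run:
```python
from h import *
w=snap('wrist');t=snap('top');s=snap('side')
print('cap',onz(w,(286,231),.139),'rim',onz(w,(280,202),.065))
print(tri(w,(286,231),t,(146.6,259.5)),tri(w,(286,231),s,(191.3,119.7)))
print('foot far edge',onz(w,(283,178),.01))
im=w['color'];cv2.imwrite('pics/w2.png',cv2.resize(im[150:260,230:350,::-1],None,fx=6,fy=5))
go((.4745,.3065,.09))
```

```text
cap [0.47335037 0.30908121 0.139     ] rim [0.47534245 0.30543236 0.065     ]
(array([0.47470892, 0.30823371, 0.13416489]), np.float64(0.002282037647423617)) (array([0.47433971, 0.30935593, 0.1388819 ]), np.float64(0.0018154211744547683))
foot far edge [0.46643081 0.30904597 0.01      ]
dr [-0.0, -0.001, 0.001]
travel [-0.0155, 0.0036, 0.1413]
```

View pics/w2.png

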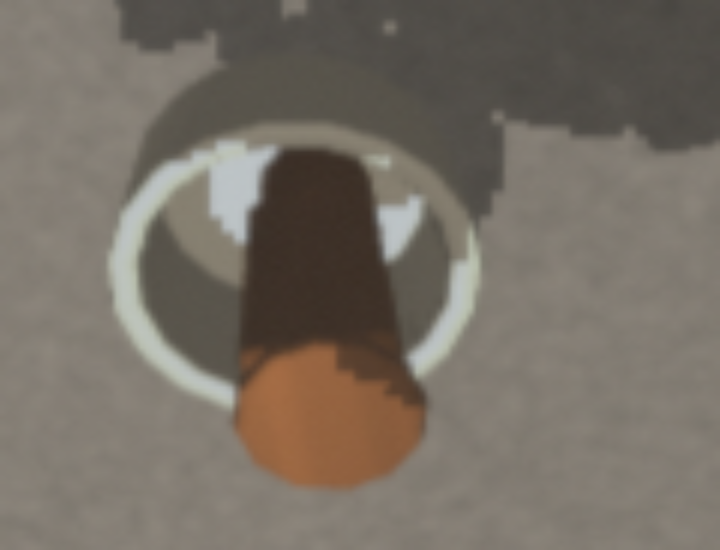

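The rod stands nearly upright at about (0.4745, 0.308), with the pot centre at about (0.475, 0.304). I'll descend and grip.

```bash
python3 -m crank '{"dr":[[0,0,0],[0,0,0],[0,0,0],[0,0,0],[0,0,0],[0,0,0],[0,0,0],[0,0,0],[0,0,0],[0,0,0]],"travel":[[-0.013,0.006,0.03],[-0.013,0.006,0.07],[-0.013,0.006,0.11],[-0.013,0.006,0.135],[-0.013,0.006,0.141],[-0.013,0.006,0.141],[-0.013,0.006,0.141],[-0.013,0.006,0.141],[-0.013,0.006,0.141],[-0.013,0.006,0.141]],"hand":[0.085,0.085,0.085,0.085,0.085,0.06,0.04,0.03,0.018,0.01]}'
python3 -m crank '{"dr":[[0,0,0],[0,0,0],[0,0,0]],"travel":[[0,0,0],[0,0,0],[0,0,0]],"hand":[0.01,0.01,0.01]}'
python3 - <<'E'
from h import *
w=snap('wrist');cv2.imwrite('pics/w3.png',w['color'][:,:,::-1])
s=snap('side');crop(s,130,60,270,180,5,'s3.png')
E
```

```text
clock: 2.98
eef_pos: [0.4736, 0.3089, 0.0914]
tool_rot: [-0.0, 1.0, 0.001, 0.001]
ft_force: [-1.1, -0.7, 4.7]
grip_width: 0.0194
clock: 3.35
eef_pos: [0.4736, 0.3089, 0.0914]
tool_rot: [-0.0, 1.0, 0.001, 0.001]
ft_force: [-0.5, 0.5, 6.3]
grip_width: 0.0196
```

View pics/w3.png

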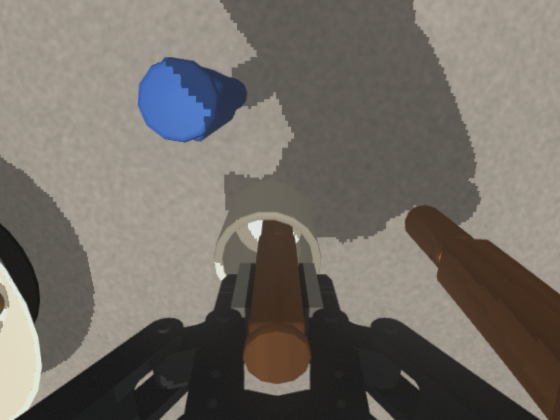

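View pics/s3.png

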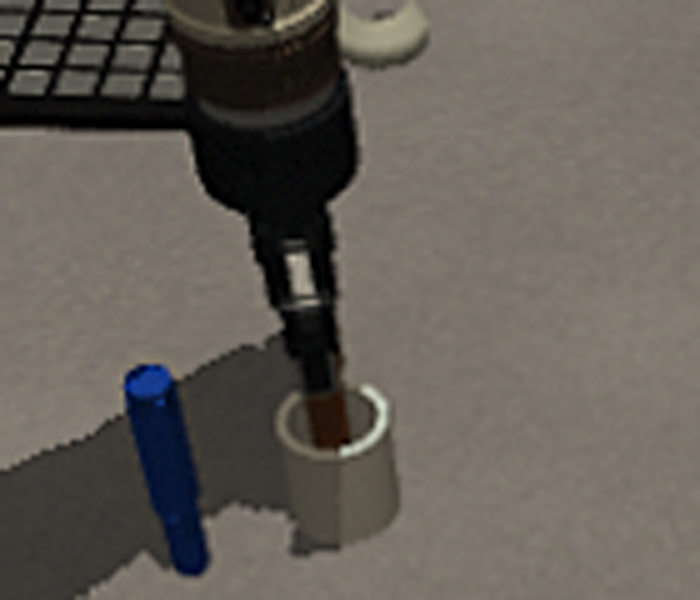

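The rod is gripped at width 19.6 mm and the foot sits on the pot floor, so the foot is about 83 mm below the TCP. I'll lift it, carry it to beside the bowl, and check where the foot hangs.

```bash
python3 -m crank '{"dr":[[0,0,0],[0,0,0],[0,0,0],[0,0,0],[0,0,0],[0,0,0],[0,0,0],[0,0,0],[0,0,0],[0,0,0]],"travel":[[0,0,-0.03],[0,0,-0.07],[0,0,-0.11],[0,0,-0.115],[-0.01,-0.04,-0.115],[-0.02,-0.09,-0.115],[-0.04,-0.12,-0.115],[-0.045,-0.13,-0.115],[-0.045,-0.13,-0.115],[-0.045,-0.13,-0.115]],"hand":[0.01,0.01,0.01,0.01,0.01,0.01,0.01,0.01,0.01,0.01]}'
python3 - <<'E'
from h import *
w=snap('wrist');cv2.imwrite('pics/w4.png',w['color'][:,:,::-1])
s=snap('side');crop(s,160,60,300,260,3.5,'s4.png')
p=bot.get_obs()['eef_pos'];print(p,proj(w,[p-[0,0,.0834]]),proj(s,[p-[0,0,.0834]]))
E
```

```text
clock: 4.7
eef_pos: [0.5173, 0.1793, 0.2047]
tool_rot: [-0.001, 1.0, 0.0, -0.001]
ft_force: [0.2, 0.4, -2.0]
grip_width: 0.0188
[0.5174279  0.17949052 0.20506337] [[276.20303908 218.43937042]] [[217.68740057 158.10394291]]
```

View pics/w4.png

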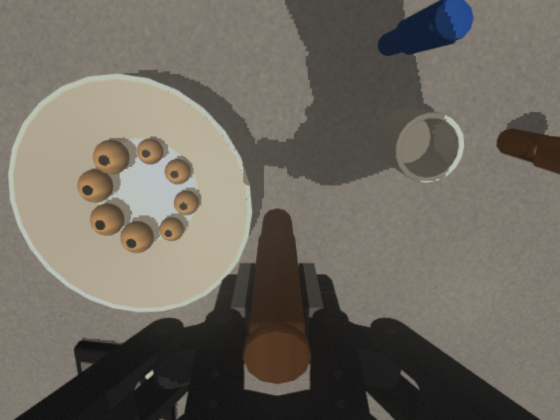

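View pics/s4.png

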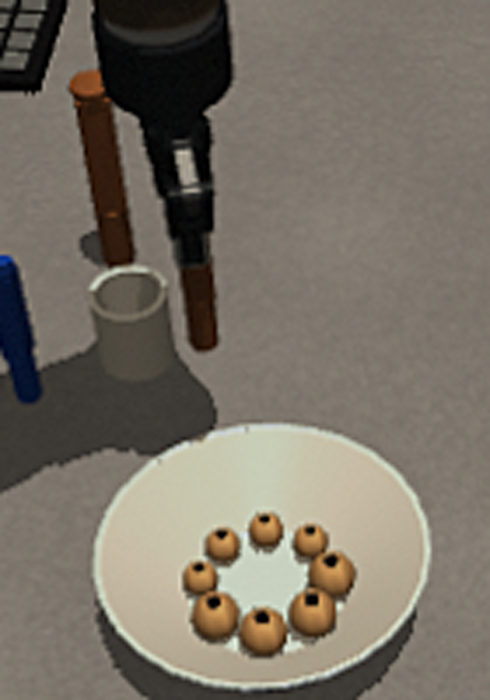

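The foot hangs straight below the TCP: side view (218,158), as predicted. Next I measure the bowl and beads from this wrist view as well.

```bash
cat >> h.py <<'E'
B=np.array([0.5266,0.0475])
def findbeads(c,B=B,rmax=.1,clip=None,save=None):
    """wood-coloured blobs in the bowl -> distance transform peaks per contour"""
    hsv=cv2.cvtColor(c['color'],cv2.COLOR_RGB2HSV)
    m=cv2.inRange(hsv,(5,80,70),(22,255,255))
    # bowl mask
    a=np.linspace(0,2*np.pi,60);ring=proj(c,np.stack([B[0]+rmax*np.cos(a),B[1]+rmax*np.sin(a),a*0+.05],1))
    bm=np.zeros(m.shape,np.uint8);cv2.fillPoly(bm,[ring.astype(int)],255);m&=bm
    m=cv2.morphologyEx(m,cv2.MORPH_OPEN,np.ones((3,3)))
    cs,_=cv2.findContours(m,cv2.RETR_EXTERNAL,cv2.CHAIN_APPROX_NONE);out=[]
    C=-c['R'].T@c['t']
    for k in cs:
        if cv2.contourArea(k)<25: continue
        (u,v),r=cv2.minEnclosingCircle(k)
        ar=cv2.contourArea(k)
        p=onz(c,(u,v),.026);mm=r*np.linalg.norm(p-C)/c['K'][0,0]*1000
        n='big' if mm>13.8 else 'small'
        p=onz(c,(u,v),.028 if n=='big' else .024)
        out.append((n,p[:2],mm,ar/(np.pi*r*r),(u,v)))
    return out
E
python3 - <<'E'
from h import *
for nm in ['wrist','side','top']:
    c=snap(nm)
    print(nm)
    for n,p,mm,f,uv in findbeads(c): print(n,p.round(4),((p-B)*1000).round(1),round(mm,1),round(f,2),np.round(uv,1))
E
```

```text
wrist
big [0.5729 0.0404] [46.3 -7.1] 17.2 0.89 [136. 237.]
small [0.5657 0.0748] [39.1 27.3] 11.9 0.88 [170.5 229. ]
big [0.5539 0.0129] [ 27.3 -34.6] 18.0 0.89 [106.4 219. ]
small [0.538  0.0922] [11.4 44.7] 11.6 0.88 [185.5 202.4]
small [0.507  0.0866] [-19.6  39.1] 11.8 0.89 [177.  170.9]
big [0.5053 0.0161] [-21.3 -31.4] 34.2 0.51 [102.  170.5]
small [0.4882 0.062 ] [-38.4  14.5] 12.2 0.9 [149.1 151.1]
side
big [0.5182 0.0084] [ -8.4 -39.1] 15.2 0.66 [234.5 239.5]
big [0.4906 0.0269] [-36.  -20.6] 15.5 0.66 [221.  235.4]
small [0.4865 0.0641] [-40.1  16.6] 10.8 0.67 [216.7 224.3]
small [0.5053 0.0863] [-21.3  38.8] 11.2 0.59 [223.  215.5]
big [0.5558 0.0386] [29.2 -8.9] 33.8 0.36 [248. 226.]
small [0.5378 0.0923] [11.2 44.8] 10.7 0.65 [236. 211.]
top
small [0.486  0.0603] [-40.6  12.8] 11.5 0.83 [262.4 255.7]
big [0.4905 0.0242] [-36.1 -23.3] 15.3 0.84 [277.4 254.2]
small [0.5052 0.0848] [-21.4  37.3] 11.5 0.76 [252.5 247.5]
big [0.5179 0.0041] [ -8.7 -43.4] 15.5 0.89 [286. 243.]
small [0.5355 0.0905] [ 8.9 43. ] 11.2 0.83 [250.5 234.9]
big [0.5519 0.0109] [ 25.3 -36.6] 15.4 0.84 [283.5 228.8]
small [0.5639 0.0737] [37.3 26.2] 11.1 0.79 [257.7 223.4]
big [0.5706 0.0383] [44.  -9.2] 15.3 0.86 [272.4 220.8]
```

```bash
sed -i 's/^B=.*/B=np.array([0.5275,0.0487])/' h.py; python3 -m crank '{"dr":[[0,0,0],[0,0,0],[0,0,0],[0,0,0],[0,0,0],[0,0,0],[0,0,0],[0,0,0]],"travel":[[-0.002,-0.05,0.02],[-0.002,-0.074,0.04],[-0.002,-0.074,0.045],[-0.002,-0.074,0.06],[-0.002,-0.074,0.075],[-0.002,-0.074,0.085],[-0.002,-0.074,0.09],[-0.002,-0.074,0.09]],"hand":[0.01,0.01,0.01,0.01,0.01,0.01,0.01,0.01]}'
python3 - <<'E'
from h import *
w=snap('wrist');cv2.imwrite('pics/w5.png',w['color'][:,:,::-1])
s=snap('side');crop(s,170,100,310,270,3.5,'s5.png')
E
```

```text
clock: 5.95
eef_pos: [0.5198, 0.1046, 0.1149]
tool_rot: [-0.0, 1.0, -0.0, -0.0]
ft_force: [0.5, 0.4, -1.4]
grip_width: 0.0198
```

View pics/w5.png

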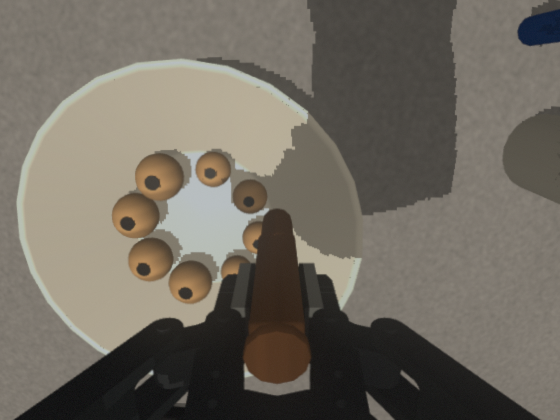

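View pics/s5.png

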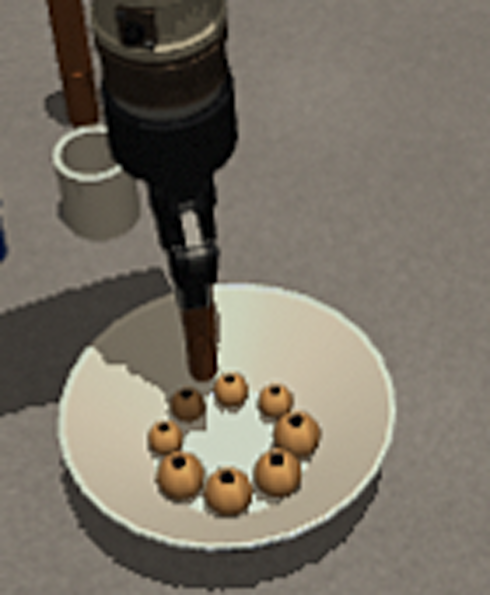

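The foot is behind the gap between the two far small beads, with no force. I'll nudge it sideways and inward behind s1 (the +x one).

```bash
python3 -m crank '{"dr":[[0,0,0],[0,0,0],[0,0,0],[0,0,0],[0,0,0],[0,0,0],[0,0,0],[0,0,0]],"travel":[[-0.004,0,0.001],[-0.008,0,0.002],[-0.011,0,0.002],[-0.014,-0.002,0.003],[-0.016,-0.005,0.005],[-0.018,-0.009,0.008],[-0.019,-0.014,0.01],[-0.019,-0.014,0.01]],"hand":[0.01,0.01,0.01,0.01,0.01,0.01,0.01,0.01]}'
python3 - <<'E'
from h import *
w=snap('wrist');cv2.imwrite('pics/w6.png',w['color'][:,:,::-1])
s=snap('side');crop(s,170,100,310,270,3.5,'s6.png')
E
```

```text
clock: 7.05
eef_pos: [0.5388, 0.0899, 0.105]
tool_rot: [0.0, 1.0, -0.0, -0.0]
ft_force: [0.3, 0.3, -0.7]
grip_width: 0.0196
```

View pics/w6.png

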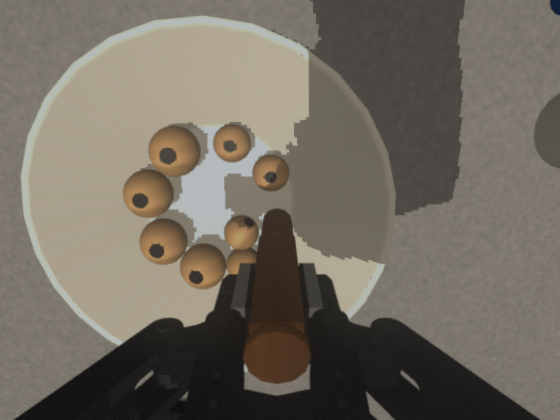

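View pics/s6.png

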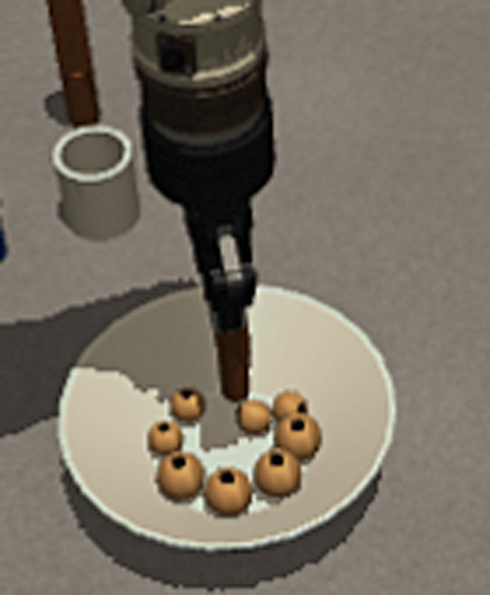

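Run:
```python
from h import *
p=bot.get_obs()['eef_pos'];print('foot',((p[:2]-B)*1000).round(1),p[2]-.0834-.012)
for nm in ['wrist','side']:
    c=snap(nm)
    print(nm)
    for n,p,mm,f,uv in findbeads(c): print(n,((p-B)*1000).round(1),round(mm,1),round(f,2),np.round(uv,1))
    uv={'wrist':(241,231.5),'side':(170+254/3.5,100+415/3.5)}[nm];print('s1',((onz(c,uv,.024)[:2]-B)*1000).round(1))
```

```text
foot [11.5 41.6] 0.009887796284096164
wrist
big [108.6  34.5] 17.7 0.22 [266.5 340.5]
big [ 27.7 -11.1] 41.9 0.39 [198.4 243.3]
small [-20.7  37.6] 11.6 0.91 [269.6 172.3]
big [-22.3 -32. ] 33.1 0.49 [160.3 171.5]
small [-40.   13.5] 11.7 0.94 [231.1 142.3]
s1 [20.6 17.8]
side
big [ -9.3 -40.3] 15.2 0.66 [234.5 239.5]
big [-36.9 -21.8] 15.5 0.66 [221.  235.4]
small [-41.   15.4] 10.8 0.67 [216.7 224.3]
small [20.2 19. ] 10.4 0.75 [242.1 218.1]
small [-23.6  36.4] 10.9 0.58 [222.5 216. ]
big [ 33.9 -11.5] 33.5 0.36 [250.5 226. ]
s1 [20.9 17.4]
```

```bash
python3 -m crank '{"dr":[[0,0,0],[0,0,0],[0,0,0],[0,0,0],[0,0,0],[0,0,0],[0,0,0]],"travel":[[-0.007,0.0,0],[-0.008,-0.002,0.0],[-0.008,-0.007,0.002],[-0.008,-0.012,0.004],[-0.008,-0.016,0.004],[-0.008,-0.02,0.004],[-0.008,-0.02,0.004]],"hand":[0.01,0.01,0.01,0.01,0.01,0.01,0.01]}'
python3 - <<'E'
from h import *
w=snap('wrist');cv2.imwrite('pics/w7.png',w['color'][:,:,::-1])
s=snap('side');crop(s,170,100,310,270,3.5,'s7.png')
E
```

```text
clock: 8.12
eef_pos: [0.5471, 0.0701, 0.1014]
tool_rot: [0.0, 1.0, 0.0, 0.0]
ft_force: [-0.1, 0.4, -0.3]
grip_width: 0.0197
```

View pics/w7.png

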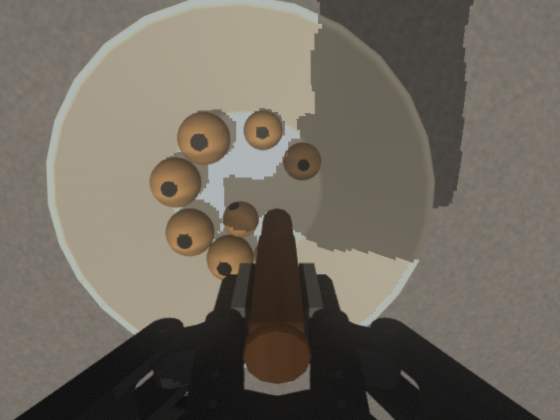

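View pics/s7.png

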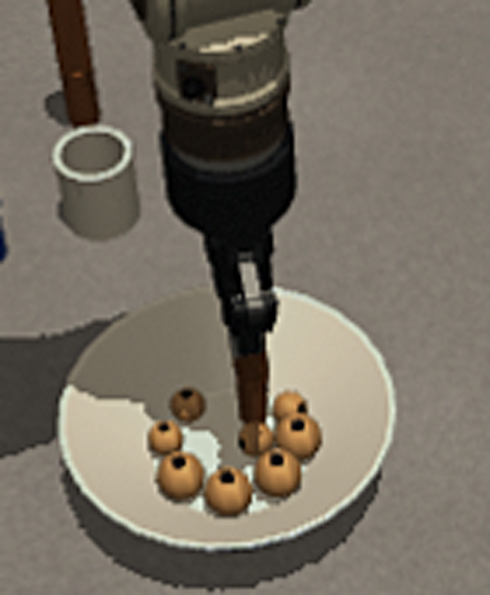

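```bash
python3 - <<'E'
from h import *
p=bot.get_obs()['eef_pos'];print('foot',((p[:2]-B)*1000).round(1),p[2]-.0834-.012)
c=snap('wrist')
for uv,z in [((241,219),.024),((302,161),.024),((263,130),.024),((204,138),.028),((175,182),.028),((190,231),.028),((230,259),.028)]: print(((onz(c,uv,z)[:2]-B)*1000).round(1))
E
python3 -m crank '{"dr":[[0,0,0],[0,0,0],[0,0,0],[0,0,0],[0,0,0],[0,0,0],[0,0,0],[0,0,0],[0,0,0],[0,0,0]],"travel":[[0,0.002,-0.02],[0,0.004,-0.045],[0.025,0.01,-0.045],[0.05,0.016,-0.045],[0.062,0.016,-0.045],[0.062,0.016,-0.045],[0.062,0.016,-0.03],[0.062,0.016,-0.018],[0.062,0.016,-0.013],[0.062,0.016,-0.013]],"hand":[0.01,0.01,0.01,0.01,0.01,0.01,0.01,0.01,0.01,0.01]}'
python3 - <<'E'
from h import *
p=bot.get_obs()['eef_pos'];print('foot',((p[:2]-B)*1000).round(1),p[2]-.0834-.012)
w=snap('wrist');cv2.imwrite('pics/w8.png',w['color'][:,:,::-1])
s=snap('side');crop(s,170,100,310,270,3.5,'s8.png')
E
```

```text
foot [19.6 21.7] 0.00602937933154311
[18.2 -1.3]
[-20.7  38.1]
[-39.8  13.9]
[-35.6 -21.7]
[ -8.2 -41.9]
[ 25.2 -35. ]
[45.6 -9.4]
clock: 9.52
eef_pos: [0.4847, 0.0862, 0.1134]
tool_rot: [-0.0, 1.0, -0.0, -0.001]
ft_force: [-0.0, 0.0, -1.1]
grip_width: 0.0196
foot [-42.8  37.5] 0.01796570667913906
```

View pics/w8.png

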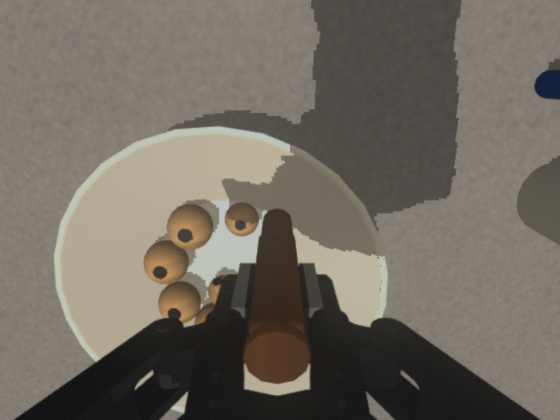

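View pics/s8.png

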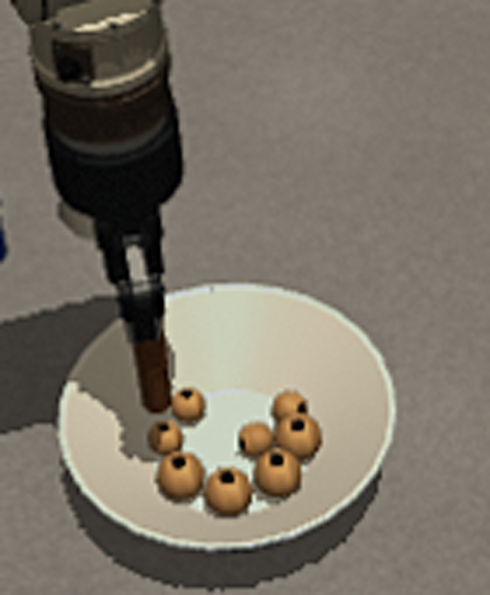

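```bash
python3 -m crank '{"dr":[[0,0,0],[0,0,0],[0,0,0],[0,0,0],[0,0,0],[0,0,0],[0,0,0],[0,0,0]],"travel":[[-0.003,0.003,0],[-0.006,0.006,0],[-0.010,0.008,0],[-0.014,0.008,0.001],[-0.018,0.007,0.003],[-0.022,0.004,0.006],[-0.026,0,0.008],[-0.026,0,0.008]],"hand":[0.01,0.01,0.01,0.01,0.01,0.01,0.01,0.01]}'
python3 - <<'E'
from h import *
p=bot.get_obs()['eef_pos'];print('foot',((p[:2]-B)*1000).round(1),p[2]-.0834-.012)
s=snap('side');crop(s,170,100,310,270,3.5,'s9.png')
for n,p,mm,f,uv in findbeads(s): print(n,((p-B)*1000).round(1),round(mm,1),round(f,2),np.round(uv,1))
E
```

```text
clock: 10.62
eef_pos: [0.5111, 0.0859, 0.106]
tool_rot: [0.0, 1.0, -0.0, -0.0]
ft_force: [-0.2, -0.6, -0.6]
grip_width: 0.0196
foot [-16.4  37.2] 0.010579619664999356
big [ -9.3 -42.7] 15.6 0.64 [234.7 240.3]
big [-36.3 -20.7] 15.9 0.63 [221.2 235. ]
small [-41.6  14.8] 10.1 0.58 [216.5 224.5]
big [ 33.9 -11.5] 33.5 0.5 [250.5 226. ]
small [ 9.  36.1] 11.1 0.65 [236.1 213.5]
```

View pics/s9.png

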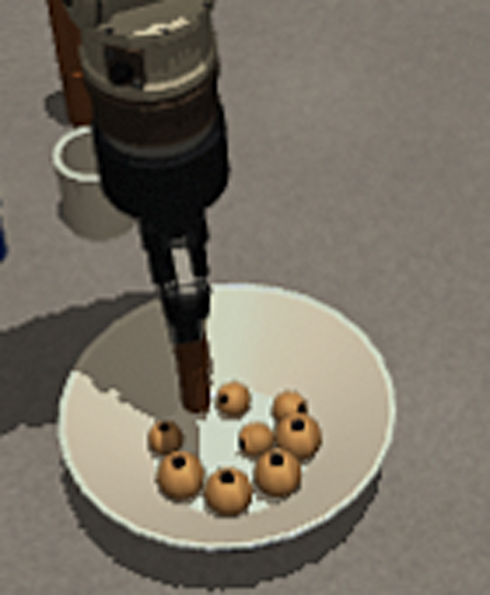

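```bash
python3 -m crank '{"dr":[[0,0,0],[0,0,0],[0,0,0],[0,0,0],[0,0,0],[0,0,0],[0,0,0],[0,0,0],[0,0,0]],"travel":[[0.002,0,-0.02],[0.002,0,-0.04],[-0.015,0.01,-0.04],[-0.03,0.018,-0.04],[-0.0345,0.018,-0.04],[-0.0345,0.018,-0.03],[-0.0345,0.018,-0.018],[-0.0345,0.018,-0.008],[-0.0345,0.018,-0.008]],"hand":[0.01,0.01,0.01,0.01,0.01,0.01,0.01,0.01,0.01]}'
python3 - <<'E'
from h import *
p=bot.get_obs()['eef_pos'];print('foot',((p[:2]-B)*1000).round(1),p[2]-.0834-.012)
s=snap('side');crop(s,170,100,310,270,3.5,'s10.png')
for n,p,mm,f,uv in findbeads(s): print(n,((p-B)*1000).round(1),round(mm,1),round(f,2),np.round(uv,1))
E
```

```text
clock: 11.8
eef_pos: [0.5442, 0.1041, 0.1128]
tool_rot: [-0.0, 1.0, -0.0, -0.002]
ft_force: [-0.0, -0.1, -0.6]
grip_width: 0.0199
foot [16.7 55.4] 0.017393394884175583
big [ -9.3 -42.7] 15.6 0.64 [234.7 240.3]
big [-36.9 -21.8] 15.5 0.66 [221.  235.4]
small [-41.1  14.7] 10.6 0.67 [216.8 224.5]
big [ 33.9 -11.5] 33.5 0.5 [250.5 226. ]
small [11.7 38.6] 9.6 0.49 [237.  212.5]
```

View pics/s10.png

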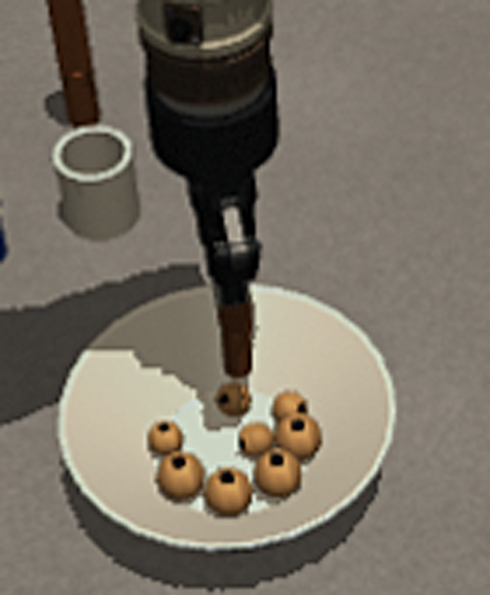

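```bash
python3 -m crank '{"dr":[[0,0,0],[0,0,0],[0,0,0],[0,0,0],[0,0,0],[0,0,0]],"travel":[[0.001,-0.003,0.003],[0.002,-0.007,0.006],[0.004,-0.011,0.009],[0.006,-0.015,0.011],[0.008,-0.02,0.011],[0.008,-0.02,0.011]],"hand":[0.01,0.01,0.01,0.01,0.01,0.01]}'
python3 - <<'E'
from h import *
p=bot.get_obs()['eef_pos'];print('foot',((p[:2]-B)*1000).round(1),p[2]-.0834-.012)
s=snap('side');crop(s,170,100,310,270,3.5,'s11.png')
for n,p,mm,f,uv in findbeads(s): print(n,((p-B)*1000).round(1),round(mm,1),round(f,2),np.round(uv,1))
w=snap('wrist');cv2.imwrite('pics/w11.png',w['color'][:,:,::-1])
E
```

```text
clock: 12.6
eef_pos: [0.5374, 0.084, 0.1034]
tool_rot: [0.0, 1.0, 0.0, 0.0]
ft_force: [-0.7, -0.1, -0.8]
grip_width: 0.0198
foot [ 9.9 35.3] 0.008021064370715796
big [-22.3 -29.9] 31.2 0.33 [228. 237.]
small [-41.1  14.7] 10.6 0.67 [216.8 224.5]
big [21.3 -6.1] 38.4 0.43 [244.7 225.2]
```

View pics/s11.png

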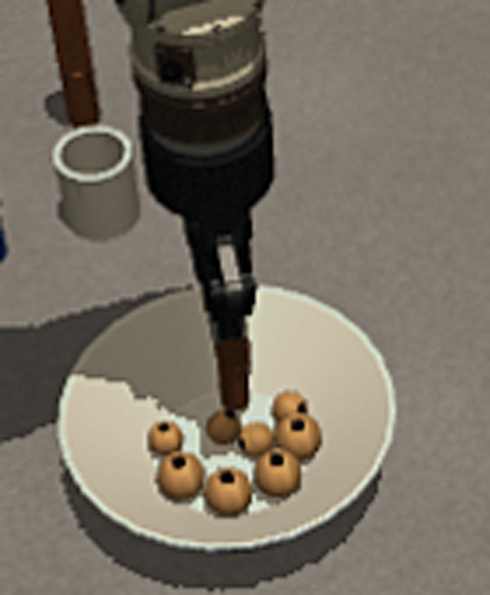

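View pics/w11.png

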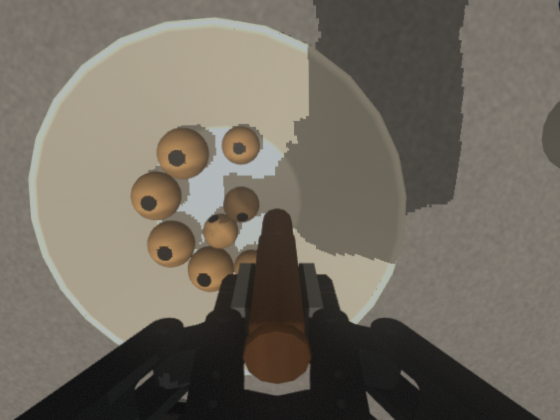

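```bash
python3 -m crank '{"dr":[[0,0,0],[0,0,0],[0,0,0],[0,0,0],[0,0,0],[0,0,0],[0,0,0],[0,0,0]],"travel":[[-0.003,0,0.001],[-0.002,-0.003,0.002],[0,-0.007,0.002],[0.002,-0.011,0.002],[0.005,-0.015,0.002],[0.008,-0.019,0.002],[0.0105,-0.022,0.002],[0.0105,-0.022,0.002]],"hand":[0.01,0.01,0.01,0.01,0.01,0.01,0.01,0.01]}'
python3 - <<'E'
from h import *
p=bot.get_obs()['eef_pos'];print('foot',((p[:2]-B)*1000).round(1),p[2]-.0834-.012)
s=snap('side');crop(s,170,100,310,270,3.5,'s12.png')
w=snap('wrist');cv2.imwrite('pics/w12.png',w['color'][:,:,::-1])
E
```

```text
clock: 13.7
eef_pos: [0.5268, 0.0622, 0.1014]
tool_rot: [0.0, 1.0, 0.0, -0.0]
ft_force: [-0.1, -0.6, -1.1]
grip_width: 0.0193
foot [-0.7 13.5] 0.0059638672770802
```

View pics/s12.png

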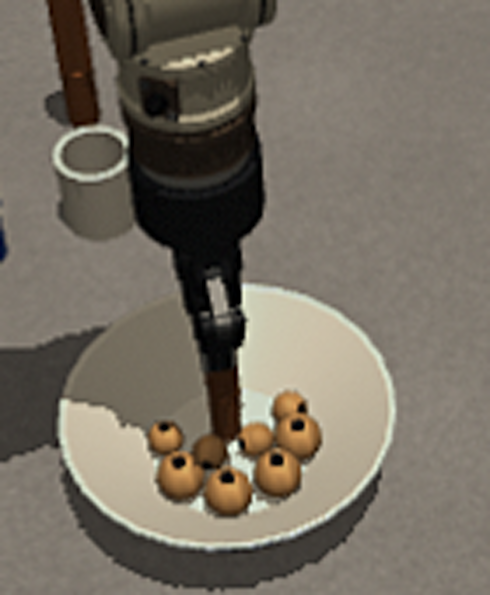

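View pics/w12.png

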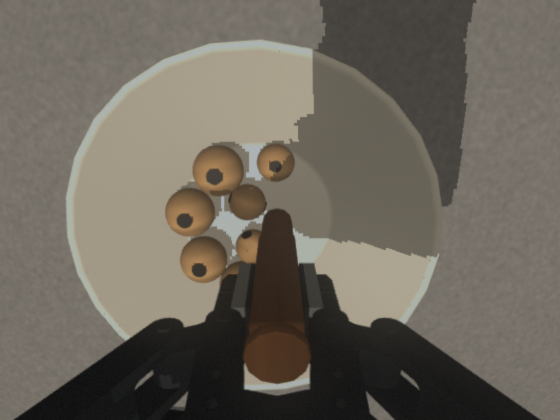

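s2 now sits beside b2 and b3. I'll lift out and check all beads with a clear view.

```bash
python3 -m crank '{"dr":[[0,0,0],[0,0,0],[0,0,0],[0,0,0],[0,0,0],[0,0,0],[0,0,0]],"travel":[[0,0.002,-0.03],[0,0.003,-0.07],[0,0.01,-0.1],[0.01,0.05,-0.103],[0.025,0.1,-0.103],[0.03,0.16,-0.103],[0.03,0.16,-0.103]],"hand":[0.01,0.01,0.01,0.01,0.01,0.01,0.01]}'
cat > chk.py <<'E'
from h import *
import sys
tag=sys.argv[1]
c=snap('top');crop(c,220,190,320,290,6,f't{tag}.png')
L=findbeads(c)
for n,p,mm,f,uv in L: print(n,((p-B)*1000).round(1),round(mm,1),round(f,2),np.round(uv,1))
for i,a in enumerate(L):
    d=[np.linalg.norm(a[1]-b[1])*1000 for b in L if b[0]!=a[0]]
    print(a[0],round(min(d),1))
s=snap('side');crop(s,170,160,310,270,5,f's{tag}.png')
E
python3 chk.py 13
```

```text
clock: 14.68
eef_pos: [0.4963, 0.2265, 0.2042]
tool_rot: [-0.003, 1.0, 0.001, 0.0]
ft_force: [-0.7, -1.2, -0.8]
grip_width: 0.0193
small [-41.5  11.6] 11.5 0.83 [262.4 255.7]
big [-19.3 -29.3] 33.6 0.46 [279.6 246.9]
big [ 31.9 -12.2] 41.9 0.35 [273.  225.5]
small 46.5
big 46.5
big 77.1
```

View pics/t13.png

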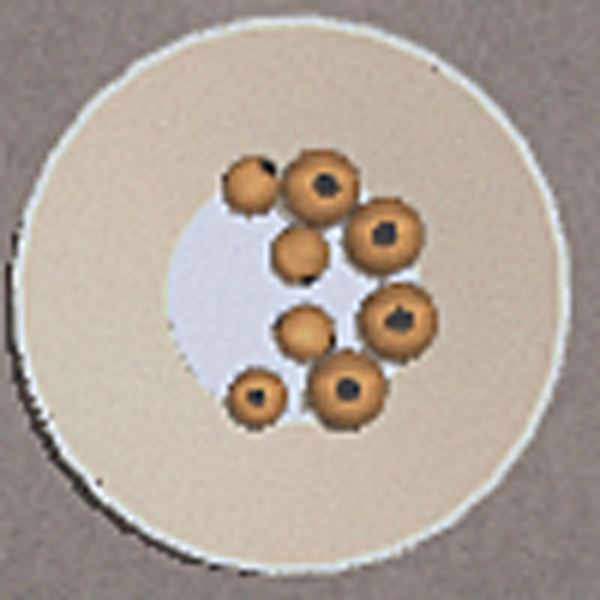

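Run:
```python
from h import *
c=snap('top')
f=lambda u,z:onz(c,(220+u[0]/6-.5,190+u[1]/6-.5),z)[:2]*1000
b=[f(u,.028) for u in [(321,187),(384,236),(399,321),(346,389)]];s=[f(u,.024) for u in [(250,185),(300,255),(304,333),(256,397)]]
print(np.round([[np.linalg.norm(x-y) for y in s] for x in b],1))
go((.4745,.3055,.2045),(.4745,.3055,.0925))
```

```text
[[28.8 28.6 59.1 88.3]
 [58.  34.7 50.5 82.6]
 [81.5 48.  38.5 65. ]
 [90.9 57.  28.1 36.3]]
dr [-0.001, -0.0, 0.001]
travel [0.0223, 0.0833, -0.0005]
travel [0.0223, 0.0834, 0.1115]
```

Measured nearest-neighbour distances are 28.8, 34.7, 38.5 and 28.1 mm for the big beads, and every small bead has a big one within 36.3 mm or closer; the limit is 44. Now I put the stirrer back.

```bash
python3 -m crank '{"dr":[[0,0,0],[0,0,0],[0,0,0],[0,0,0],[0,0,0],[0,0,0],[0,0,0],[0,0,0],[0,0,0],[0,0,0]],"travel":[[0.011,0.04,0],[0.022,0.083,0],[0.022,0.083,0],[0.022,0.083,0.02],[0.022,0.083,0.05],[0.022,0.083,0.08],[0.022,0.083,0.1],[0.022,0.083,0.106],[0.022,0.083,0.109],[0.022,0.083,0.109]],"hand":[0.01,0.01,0.01,0.01,0.01,0.01,0.01,0.01,0.01,0.01]}'
python3 - <<'E'
from h import *
s=snap('side');crop(s,130,60,270,180,5,'s14.png')
w=snap('wrist');cv2.imwrite('pics/w14.png',w['color'][:,:,::-1])
E
```

```text
clock: 16.08
eef_pos: [0.4757, 0.3052, 0.0961]
tool_rot: [0.0, 1.0, 0.0, 0.001]
ft_force: [0.7, -0.4, -0.6]
grip_width: 0.0192
```

View pics/s14.png

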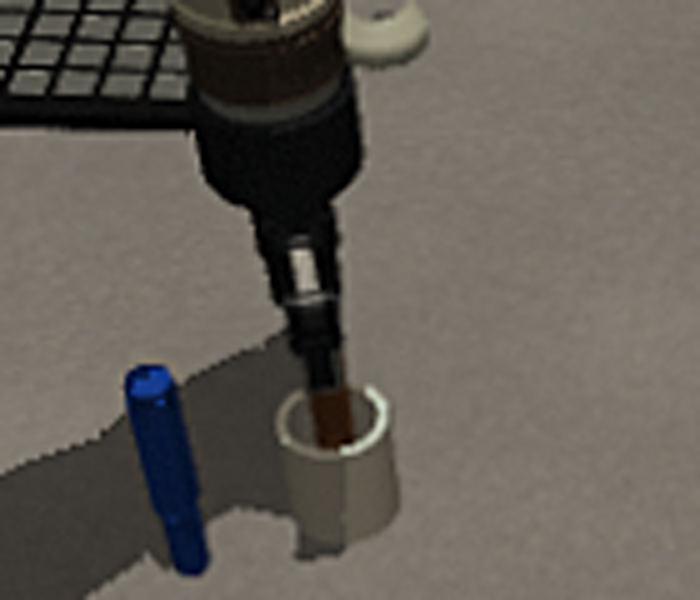

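View pics/w14.png

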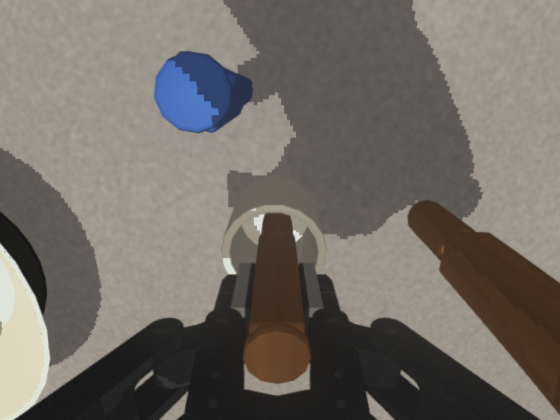

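The foot is inside the pot, about 4 mm above its floor. I'll lower it and let go.

```bash
python3 -m crank '{"dr":[[0,0,0],[0,0,0],[0,0,0],[0,0,0],[0,0,0],[0,0,0],[0,0,0],[0,0,0],[0,0,0],[0,0,0]],"travel":[[0,0,0.002],[0,0,0.004],[0,0,0.0045],[0,0,0.0045],[0,0,0.0045],[0,0,0.0045],[0,0,0.0045],[0,0,0.0045],[0,0,0.0045],[0,0,0.0045]],"hand":[0.01,0.01,0.01,0.018,0.022,0.026,0.04,0.06,0.085,0.085]}'
python3 -m crank '{"dr":[[0,0,0],[0,0,0],[0,0,0],[0,0,0],[0,0,0],[0,0,0],[0,0,0],[0,0,0],[0,0,0]],"travel":[[0,0,0],[0,0,-0.02],[0,0,-0.06],[0,0,-0.1],[0,0,-0.14],[0.04,0,-0.15],[0.09,0.0,-0.15],[0.12,0,-0.15],[0.12,0,-0.15]],"hand":[0.085,0.085,0.085,0.085,0.085,0.085,0.085,0.085,0.085]}'
python3 chk.py 15
python3 - <<'E'
from h import *
w=snap('wrist');cv2.imwrite('pics/w15.png',w['color'][:,:,::-1])
s=snap('side');cv2.imwrite('pics/sf.png',s['color'][:,:,::-1])
E
```

```text
clock: 17.42
eef_pos: [0.475, 0.3054, 0.0908]
tool_rot: [-0.0, 1.0, -0.0, -0.0]
ft_force: [0.6, -0.5, -0.4]
grip_width: 0.0847
clock: 18.55
eef_pos: [0.3533, 0.3053, 0.2414]
tool_rot: [-0.001, 1.0, 0.0, 0.0]
ft_force: [0.3, -0.2, 0.1]
grip_width: 0.0851
small [-41.5  11.6] 11.5 0.83 [262.4 255.7]
big [-28.3 -17.2] 27.5 0.4 [274.5 250.5]
big [ -9.6 -44.6] 15.5 0.89 [286. 243.]
big [ 31.9 -12.2] 41.9 0.36 [273.  225.5]
small 31.7
big 31.7
big 64.5
big 77.1
```

View pics/t15.png

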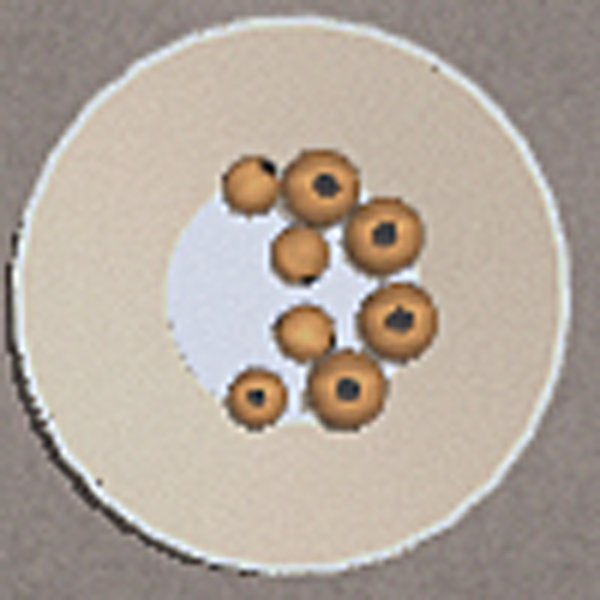

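View pics/sf.png

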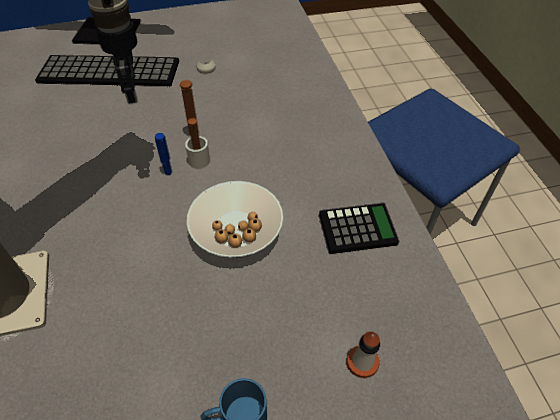

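View pics/w15.png

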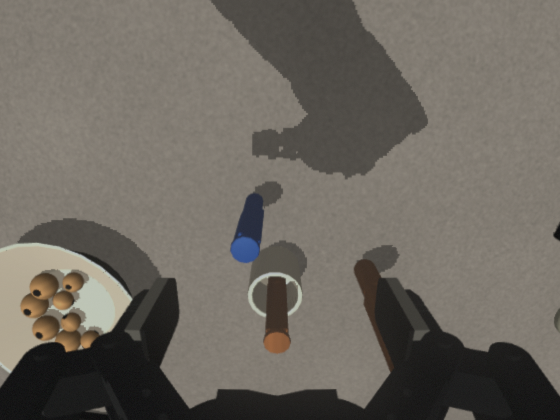

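The top view shows the beads unmoved since the last check. In the side view the stirrer stands upright in the pot at about (193,135), with the mug, calculator and lighthouse where they were. I'm handing in.

```bash
python3 -c "
from workcell import job;print(job.job_done())"
```

```text
the job is handed in; nothing more can be done
None
```

The beads are mingled, the stirrer is back upright in its holder, and the job was handed in after about 19 s of the 72 s allowed. `job_done()` reported no verdict.

- **Stirring:** I took the brown stirrer out of the white pot and pushed two small beads across the bowl to the big beads. I then stood the stirrer back in the pot and let go.
- **Bead spacing:** In the last top view, each big bead was 28.1 to 38.5 mm from its nearest small one, and each small bead was 28.1 to 36.3 mm from its nearest big one. The limit is 44 mm, and camera error is about 2 mm. All eight beads are in the bowl.
- **Other things:** The mug, calculator and lighthouse look unmoved in the last side picture, and the fingers stayed well above the beads. The gripper is open and clear of everything.

**Checks that failed or disagreed:**
- The three cameras disagreed by 2 to 4 mm on positions, and I used values in between.
- My automatic bead finder merged touching beads after the stirring, so its distances were no use. The ones above come from bead centres read by eye in the enlarged top view.
- I did not measure the foot's height again after letting go. I judged it seated from the TCP height at release (0.091 m, the same as when I gripped it) and from the pictures.

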